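# Gauge the mill ball, then present it in its dish

### The arm

A 6-joint arm with a two-finger parallel gripper is mounted at the origin on the work surface. World frame = base frame: x ahead of the robot, y to its left, z up, the work surface at z = 0. Lengths are in m, angles in degrees, forces in N, time in s.
With the tool pointing down it reaches from about 0.375 to 0.9 m from the base axis. Payload 3.1 kg.
Tool frame: the origin (TCP) lies between the finger pads; the fingertips stand bot.tip_extent ahead of it and the grasp point (between the pads) lies 2 mm behind it (bot.tip_extent is the distance from the TCP to the fingertips, in m); z points along the fingers, y is the direction in which the jaws open and shut (so a half turn about z gives the same grasp; the last joint's range is limited). The gripper opens to 87 mm and grips with 3 to 60 N. Pads are 19 mm wide; open, the fingers measure 117 mm over their backs; the gripper's body (75 mm by 190 mm) begins 51 mm behind the grasp point.
Start: joints at [61.622, 30.224, 82.088, -0, 67.689, -10.227], TCP at [0.195, 0.594, 0.24] pointing down, gripper open.
Joint ranges: [-176.69, 176.69], [-43.24, 126.21], [12.49, 139.97], [-82, 262], [0, 151.66], [-163.58, 163.58]. Speed limits (degrees/s): [159.86, 159.86, 180, 180, 180, 180].

### API

Orientations are given as a 3x3 rotation matrix whose columns are the frame's x, y, z axes.
In Python, from rig import bot, imaging, recognise, masks_of, mark_of gives the robot as it stands.
- The arm moves only by the tool send_rows, never from a script. Its argument "plan" is a list that holds one entry, the list of rows, each a list of 5 numbers: the shift along the world's x, y, z normalised to -1 to 1, where 1 is 0.03 m, then the turn about the world's z normalised to -1 to 1, where 1 is 0.1 rad, then the closure, from -1 (fully open) to 1 (shut). A call has 1 to 20 rows; each row shifts and turns the commanded pose from where the row before left it; what a row does not reach is not made up. A row lasts 1/10 s, in which the tool goes at most 50 mm and 8.59 degrees, less where a joint would pass 70% of its speed; a pose out of reach is approached as far as the arm can. A call with a number of a shift or a turn outside -1 to 1 is refused whole. A call with a gripper value outside its range is refused whole. The fingers move at their own pace and stop on an object; the grip force is fixed at half the most. Time passes only in rows, so rows that do not move let the fingers close. It gives the time, the measured TCP pose, the force and the opening at its end, in the units of the state.
- bot.read_state(): the state, without advancing time (a new reading comes with each control period).
- imaging.capture(name): name is "scene" or "top" or "wrist"; returns a dict with "img" (420x560x3 uint8, blue, green, red), "mtx" (3x3 intrinsics, pixels), "pose" (4x4, takes a point from camera to world coordinates); the wrist camera has in their place "T_tool_cam" (4x4, takes a point from camera to tool coordinates, whose origin is the TCP and whose axes are the flange's). Camera axes: x right, y down, z forward; pixel columns grow to the right and rows downward; lengths in m; the calibration is good to about 2 mm. A picture is of the moment at which its call begins: read the wrist's pose just before it. There is no depth.
- bot.hand_in(): hands the job in, once; it reports no verdict.
Trained networks look in the newest picture that a camera, given by its name, has taken for a name from the list of things; names that differ only in an ending like _2 or _b are one class to them, and where a whole thing is asked for, a point or a joint stands for the part that bears it (a point fixed in the world has none). Each returns a list of dicts, best first, with "conf" (0 to 1); they miss things now and then, are a little off and sometimes report something else, mostly with a low value. They report only what shows in the picture. A call takes as long as a camera call. They do not tell look-alikes from the thing itself.
- recognise(camera, target): "at" ([x, y, z] in m, in world coordinates, good to about 4 mm: the middle of the surface that is visible of it).
- masks_of(camera, target): "region" (420x560 bool, what is visible of it).
- mark_of(camera, target): "at" ([x, y, z] in m, in world coordinates, good to about 4 mm: a listed point, or the origin of a listed thing).
The state is a dict: "time_s": time; "joint_positions": joint angles; "qvel": joint speeds; "tau": joint torques, N m; "position": TCP position; "tcp_rot": TCP orientation; "force": force on the tool from outside, world axes, zero at the start; "moment": the same for the moment, N m; "opening": opening from 0.0 (shut) to 1.0 (fully open).
Only numpy, scipy, OpenCV 4.12 (cv2) and the standard library are available. Lean on these libraries where they do the work, as an engineer would, in place of code of your own. Each camera call takes 0.05 s, during which the arm holds its last target.

### The job

Push the gauge's knob down until its sprung foot bears on the white ball in the dish, keep it pressed for a second, and let the gauge rise fully again. Then take the dish by its upright grip plate, draw it out from under the foot, turn it a quarter turn (either way) from how it stood on the gauge, and finish while still holding it, level and still, at least 12 cm above the bench and well clear of the gauge, with the ball resting at its centre. Keep the dish level and the ball near its centre all along, and leave the other things alone.

Things in the scene. Friction and masses are not known exactly. Their poses are not given: they have to be found in the camera images.
- gauge: Gauge: fixed grey bench stand, at a different place and yaw (within 0.5 rad) each time. Base plate 130 x 210 x 12 mm; 28 mm round column 118 mm from the origin along +y; a 34 mm wide arm from the column to 10 mm past the origin, 135 to 165 mm above the bench. Origin: on the bench, right below the anvil's centre and the knob; z up.
- anvil (a point): Centre of the top of the gauge's anvil, a steel disc 62 mm across, 30 mm above the bench, on which the dish stands; axes as the gauge. At the start the dish's handle points along this point's -y, away from the column.
- knob_top (a point): Centre of the top face of the gauge's black round push knob (34 mm across, 20 mm tall, above the arm, right over the anvil's centre), 245 mm above the bench when up. Push straight down from above, for example with closed fingers.
- gauge_slide (a joint): How far the knob and slide have been pushed down, m: 0 fully up, 0.058 at the lower stop. A return spring (about 2 N at the top, 5 N at the bottom) lifts it fully up when let go.
- foot_face (a point): Centre of the underside of the gauge's foot, a flat steel disc 22 mm across on the slide's lower end, over the anvil's centre: 105 mm above the bench when up, which is 43 mm above the ball on the anvil.
- gauge_foot (a joint): The gauge's reading, m: how far the sprung foot is pushed up into the slide. 0 when free, at most 0.020; spring 1 N at once plus 0.2 N per mm. With the ball in the dish on the anvil it grows from where gauge_slide passes 0.043, to about 0.015 at the slide's lower stop; pressing the slide to its stop does no harm.
- dish: Steel dish, about 160 g: round, 105 mm across, 20 mm tall at the rim; inside a shallow cone, 10 degrees, falling to the centre, with a steeper rim. Origin: centre of its underside; z up out of the dish. A flat 12 mm wide bar runs from the rim along -y to an upright black grip plate. It starts loose on the anvil, axes parallel to anvil's.
- dish_floor (a point): Lowest point of the inside of the dish, at its centre, 5 mm above its underside; axes as the dish.
- dish_grip (a point): Centre of the dish's upright black grip plate, 125 mm from the dish's centre along the dish's -y: 12 mm thick along x (grip across this), 40 mm long along y, 42 mm tall; 61 mm above the bench at the start (lower edge 40 mm), free on both sides. Lift the dish 5 to 25 mm to draw it out along -y below the raised foot.
- ball_center (a point): Centre of the white ceramic ball, 28 mm across, 45 g, loose in the dish; at rest it lies 14 mm above dish_floor. Its axes mean nothing.
- beaker: Bystander: empty glass beaker, 68 mm across, 85 mm tall; origin at the centre of its underside.
- reagent: Bystander: small brown jar, 60 mm across, 110 mm tall; origin at the centre of its underside.
- stopper: Bystander: rubber stopper, 44 mm across, 32 mm tall; origin at the centre of its underside.
- spatula: Bystander: double-ended steel lab spatula lying flat, 170 mm long along its x axis, 10 mm wide, 5 mm thick; origin under its middle.
Mind the look-alikes: they are no part of the job. Leave any blue, brown or orange look-alike of the dish alone.

How it is judged (in metres and radians):
On the way, in this order (a step that is already met when the one before it is completed fails the run):
1. the gauge's foot is pressed onto the ball as it lies in the dish on the anvil (value of joint gauge_foot above 0.002 m and distance between foot_face and ball_center below 0.018 m and horizontal distance between dish_floor and anvil below 0.012 m), for 0.5 s.
2. the gauge has been let up again (value of joint gauge_slide below 0.004 m and horizontal distance between dish_floor and anvil below 0.03 m), for 0.2 s.
At the end, for the whole second after the job is handed in: Only the fingers hold the dish, floor over 115 mm above the bench, centre over 100 mm sideways from the anvil, a quarter turn from its start (within 11 deg), level within 0.1 rad, still, ball within 12 mm of its centre; gauge up; bystanders within 30 mm of their starts (contact force between the fingers and dish above 1 N and height (world z) of dish_floor above 0.115 m and horizontal distance between dish_floor and anvil above 0.1 m and angle between the x axis of dish and the x axis of anvil, either way round above 1.37 rad and angle between dish_floor's own z axis and vertical below 0.1 rad and horizontal distance between ball_center and dish_floor below 0.012 m and z of ball_center in the frame of dish_floor below 0.022 m and linear speed of dish below 0.03 m/s and angular speed of dish below 0.2 rad/s and value of joint gauge_slide below 0.004 m and contact force between dish and gauge below 0.1 N and contact force between dish and beaker below 0.1 N and contact force between dish and reagent below 0.1 N and contact force between dish and stopper below 0.1 N and contact force between dish and spatula below 0.1 N and distance of each of beaker, reagent, stopper, spatula from where it was at the start of the episode below 0.03 m); the arm keeps its last pose, push and grip.
It fails at once if the ball strays more than 25 mm from the dish's centre (distance between ball_center and dish_floor above 0.032 m).
It fails at once if the dish is tipped by more than 0.25 rad (angle between dish_floor's own z axis and vertical above 0.25 rad).
It fails at once if a bystander is pushed or knocked over (distance of any of beaker, reagent, stopper, spatula from where it was at the start of the episode above 0.03 m).
It also fails if it takes over 67 s, if anything falls off the work surface, if the arm or the gripper's body presses on something with over 40 N, if the wrist force passes 120 N, or if a joint passes its speed limit or range.

## Working session

There is one attempt and no reset: what is moved stays moved. The work goes in short steps, Python scripts to look and compute and a tool call to move; the robot and the scene stay as the last step left them, time stands still between calls to the robot, and variables do not carry over. Pictures are saved under pics/ and viewed, and the job is handed in when it is done.

Besides the shell and the picture viewer there is one more tool, called after "Emit:" as name(argument=value, ...) on one line, values as JSON. send_rows: Moves the arm, as the interface text tells. Its arguments: {"type":"object","properties":{"plan":{"type":"array"}},"required":["plan"]}

```bash
mkdir -p pics; ls; python3 - <<'E'
from rig import bot, imaging, recognise, masks_of, mark_of
import cv2
s=bot.read_state(); print(s, bot.tip_extent)
for c in ["scene","top"]:
    d=imaging.capture(c); cv2.imwrite(f"pics/{c}0.png",d["img"])
    for n in ["anvil","knob_top","foot_face","dish_floor","dish_grip","ball_center","dish","gauge","beaker","reagent","stopper","spatula"]:
        try: print(c,n,[(round(r["conf"],2),[round(float(v),3) for v in r["at"]]) for r in mark_of(c,n)][:4])
        except Exception as e: print(c,n,e)
E
```

```text
pics
{'time_s': 0.0, 'joint_positions': array([ 6.16207175e+01,  3.02794059e+01,  8.21567800e+01, -1.62949162e-03,
        6.76868003e+01, -1.02266834e+01]), 'qvel': array([-0.04499256, -0.05301019, -0.02167005, -0.07880417,  0.02164472,
        0.04026356]), 'tau': array([ 8.24344243e-04, -4.40035915e+01, -1.76596177e+01,  6.35028072e-02,
        5.80092939e-02, -1.37900233e-04]), 'position': array([0.19435764, 0.59328554, 0.23856467]), 'tcp_rot': array([[-9.50233317e-01,  3.11537556e-01, -9.97101405e-04],
       [ 3.11538949e-01,  9.50231482e-01, -1.90105010e-03],
       [ 3.55228644e-04, -2.11707707e-03, -9.99997696e-01]]), 'force': array([ 0.06846948, -0.08951401,  0.02835598]), 'moment': array([-0.02928234, -0.00949258,  0.01581345]), 'opening': 1.0001269541891122} 0.017
scene anvil [(0.88, [0.599, 0.127, 0.032])]
scene knob_top [(0.57, [0.597, 0.13, 0.245])]
scene foot_face [(0.35, [0.6, 0.128, 0.107])]
scene dish_floor [(0.66, [0.327, 0.096, 0.005]), (0.58, [0.597, 0.129, 0.035]), (0.56, [0.458, -0.178, 0.0]), (0.49, [0.638, 0.006, 0.061])]
scene dish_grip [(0.97, [0.558, -0.0
[... 596 characters left out ...]
47])]
top foot_face []
top dish_floor [(0.96, [0.329, 0.096, 0.005]), (0.85, [0.324, 0.492, 0.011]), (0.68, [0.461, -0.181, 0.003]), (0.6, [0.596, 0.131, 0.038])]
top dish_grip [(0.89, [0.283, 0.213, 0.028]), (0.81, [0.429, 0.414, 0.03]), (0.59, [0.637, 0.008, 0.06])]
top ball_center [(0.37, [0.597, 0.131, 0.051])]
top dish [(0.95, [0.461, -0.179, 0.003]), (0.87, [0.328, 0.097, -0.001]), (0.82, [0.6, 0.131, 0.03]), (0.78, [0.329, 0.489, 0.001])]
top gauge [(0.63, [0.599, 0.131, -0.001]), (0.32, [0.598, 0.128, 0.037])]
top beaker [(0.9, [0.543, 0.411, -0.002])]
top reagent [(0.56, [0.441, -0.402, -0.0])]
top stopper [(0.69, [0.349, 0.304, -0.003])]
top spatula [(0.46, [0.627, -0.316, 0.001])]
```

View pics/scene0.png

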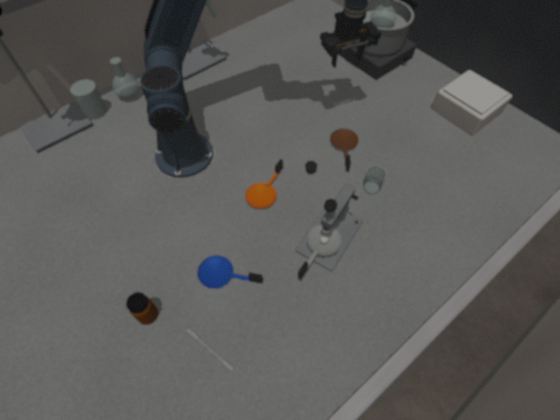

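View pics/top0.png

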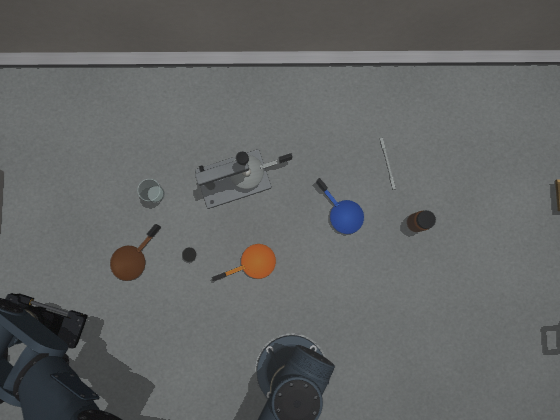

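The real dish is the pale one standing on the gauge, top view (250,176), with its grip at (285,157). The blue, orange and brown ones are look-alikes. First I move above the knob with the fingers shut, turning toward the grip yaw on the way.

Emit:
send_rows(plan=[[[0,0,1,0,1],[0,0,1,0,1],[0.8,-0.9,0.2,-0.6,1],[0.8,-0.9,0,-0.6,1],[0.8,-0.9,0,-0.6,1],[0.8,-0.9,0,-0.6,1],[0.8,-0.9,0,-0.6,1],[0.8,-0.9,0,-0.6,1],[0.8,-0.9,0,-0.6,1],[0.8,-0.9,0,-0.6,1],[0.8,-0.9,0,-0.6,1],[0.8,-0.9,0,-0.6,1],[0.8,-0.9,0,-0.6,1],[0.8,-0.9,0,-0.6,1],[0.8,-0.9,0,-0.6,1],[0.8,-0.9,0,-0.6,1],[0.6,-0.8,0,-0.4,1],[0,0,0,0,1],[0,0,0,0,1]]])

```text
time_s: 3.2
position: [0.5486, 0.1915, 0.3053]
tcp_rot: [[-0.364, 0.931, -0.001], [0.931, 0.364, 0.0], [0.001, -0.001, -1.0]]
force: [-0.4, 0.1, 0.5]
opening: 0.005
```

```bash
python3 - <<'E'
from rig import bot, imaging, recognise, masks_of, mark_of
import cv2, numpy as np
s=bot.read_state(); print(s["time_s"],s["position"],s["tcp_rot"].round(3),s["force"],s["opening"],s["joint_positions"].round(1))
for c in ["scene","top","wrist"]:
    d=imaging.capture(c); cv2.imwrite(f"pics/{c}1.png",d["img"])
    for n in ["anvil","knob_top","dish_floor","dish_grip","ball_center"]:
        print(c,n,[(round(r["conf"],2),[round(float(v),3) for v in r["at"]]) for r in mark_of(c,n)][:4])
E
```

```text
3.2 [0.54863183 0.19146823 0.30531724] [[-0.364  0.931 -0.001]
 [ 0.931  0.364  0.   ]
 [ 0.001 -0.001 -1.   ]] [-0.42392054  0.07877096  0.53954719] 0.004762253627580465 [  8.2  22.9  83.9   0.   73.3 -13.2]
scene anvil [(0.58, [0.594, 0.125, 0.028])]
scene knob_top [(0.65, [0.597, 0.128, 0.247])]
scene dish_floor [(0.98, [0.464, -0.176, 0.003]), (0.85, [0.597, 0.13, 0.036]), (0.77, [0.327, 0.097, 0.01])]
scene dish_grip [(0.81, [0.559, -0.098, 0.03]), (0.61, [0.637, 0.01, 0.06]), (0.61, [0.288, 0.213, 0.032]), (0.47, [0.423, 0.409, 0.035])]
scene ball_center [(0.41, [0.603, 0.128, 0.049])]
top anvil [(0.56, [0.597, 0.131, 0.033])]
top knob_top [(0.52, [0.6, 0.126, 0.0]), (0.44, [0.599, 0.128, 0.247])]
top dish_floor [(0.85, [0.326, 0.488, 0.01])]
top dish_grip [(0.93, [0.424, 0.409, 0.031]), (0.65, [0.561, -0.103, 0.032]), (0.62, [0.638, 0.008, 0.06])]
top ball_center [(0.56, [0.441, -0.396, -0.002]), (0.44, [0.597, 0.13, 0.049])]
wrist anvil []
wrist knob_top []
wrist dish_floor [(0.77, [0.596, 0.125, 0.03]), (0.62, [0.325, 0.098, 0.003])]
wrist dish_grip [(0.96, [0.286, 0.211, 0.029])]
wrist ball_center []
```

Emit:
send_rows(plan=[[[0.4,-0.5,-0.2,-0.2,1],[0.4,-0.5,-0.2,-0.2,1],[0.4,-0.5,-0.2,-0.2,1],[0.3,-0.4,0,0,1],[0.15,-0.2,0,0,1],[0,0,0,0,1],[0,0,0,0,1]]])

```text
time_s: 4.8
position: [0.5981, 0.1288, 0.2876]
tcp_rot: [[-0.308, 0.951, -0.0], [0.951, 0.308, 0.0], [0.001, -0.0, -1.0]]
force: [0.1, -0.3, 0.1]
opening: 0.006
```

```bash
python3 - <<'E'
from rig import bot, imaging
import cv2, numpy as np
s=bot.read_state(); print(s["time_s"],s["position"],s["tcp_rot"].round(3))
for c in ["scene","wrist","top"]:
    d=imaging.capture(c); im=d["img"]
    if c=="scene":
        im=cv2.resize(im[140:300,240:440],None,fx=4,fy=4)[:600,:800]
    if c=="top":
        im=cv2.resize(im[100:250,160:360],None,fx=4,fy=4)
    cv2.imwrite(f"pics/{c}2.png",im)
E
```

```text
4.8 [0.59810844 0.12883611 0.28763255] [[-0.308  0.951 -0.   ]
 [ 0.951  0.308  0.   ]
 [ 0.001 -0.    -1.   ]]
```

View pics/scene2.png

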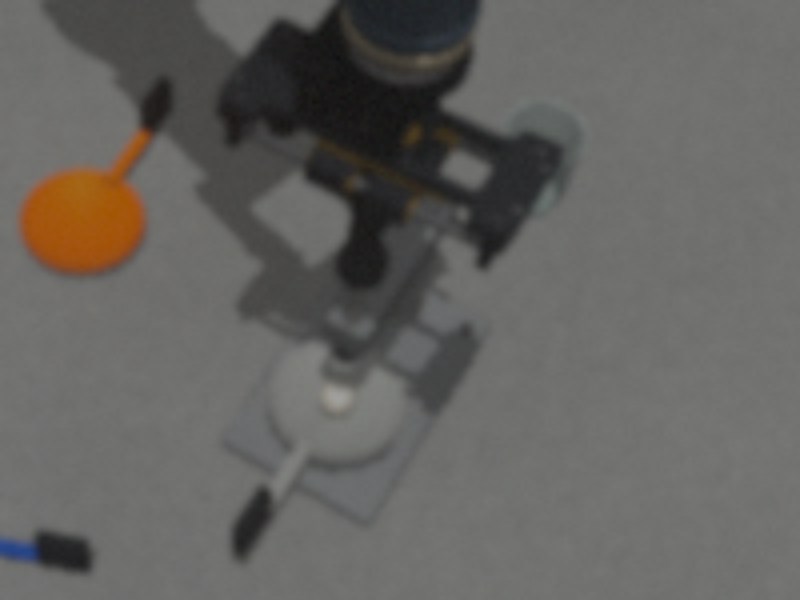

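View pics/wrist2.png

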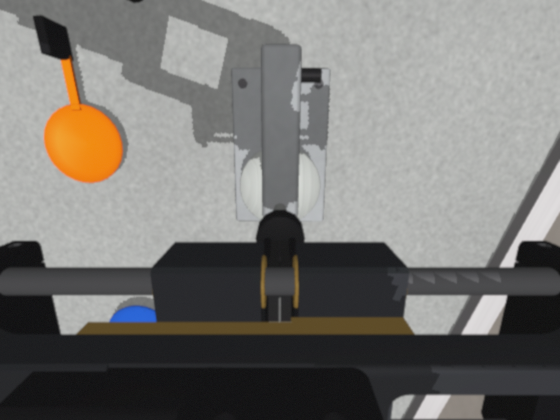

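Knob sits right under the closed fingertips in the wrist view (280,230), and the gauge arm runs straight up the image, so yaw matches. I'll press now.

Emit:
send_rows(plan=[[[0,0,-0.2,0,1],[0,0,-0.2,0,1],[0,0,-0.2,0,1],[0,0,-0.15,0,1],[0,0,-0.15,0,1],[0,0,-0.2,0,1],[0,0,-0.2,0,1],[0,0,-0.2,0,1],[0,0,-0.2,0,1],[0,0,-0.2,0,1],[0,0,-0.2,0,1],[0,0,-0.2,0,1],[0,0,-0.1,0,1],[0,0,-0.1,0,1],[0,0,-0.1,0,1],[0,0,-0.1,0,1],[0,0,-0.1,0,1],[0,0,0,0,1]]])

```text
time_s: 6.75
position: [0.598, 0.129, 0.2069]
tcp_rot: [[-0.309, 0.951, 0.001], [0.951, 0.309, -0.0], [-0.0, 0.001, -1.0]]
force: [-8.0, -0.5, 21.5]
opening: 0.01
```

```bash
python3 - <<'E'
from rig import bot, imaging, mark_of
import cv2, numpy as np
s=bot.read_state(); print(s["time_s"],s["position"],s["force"])
for c in ["scene"]:
    d=imaging.capture(c); im=d["img"]
    for n in ["knob_top","foot_face","ball_center"]:
        print(c,n,[(round(r["conf"],2),[round(float(v),3) for v in r["at"]]) for r in mark_of(c,n)][:4])
    im=cv2.resize(im[140:290,240:440],None,fx=4,fy=4)
    cv2.imwrite(f"pics/{c}3.png",im)
E
```

```text
6.75 [0.59796728 0.12899945 0.20694316] [-7.97588295 -0.50085229 21.46936918]
scene knob_top [(0.71, [0.436, -0.397, -0.001]), (0.63, [0.598, 0.13, 0.191])]
scene foot_face [(0.53, [0.44, -0.398, 0.001]), (0.4, [0.539, 0.414, 0.001])]
scene ball_center [(0.6, [0.602, 0.13, 0.048])]
```

View pics/scene3.png

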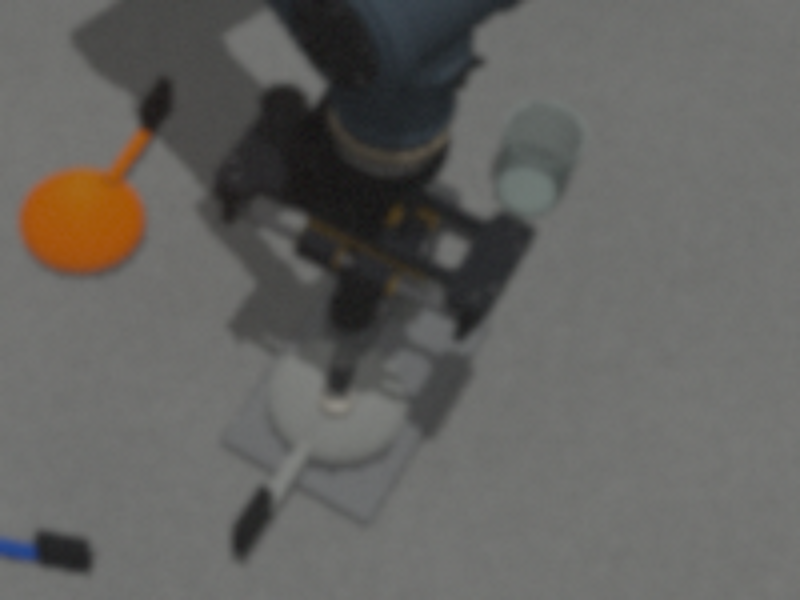

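Foot is on the ball (about 0.055 m of slide). I'll hold it for a second, then rise.

Emit:
send_rows(plan=[[[0,0,0,0,1],[0,0,0,0,1],[0,0,0,0,1],[0,0,0,0,1],[0,0,0,0,1],[0,0,0,0,1],[0,0,0,0,1],[0,0,0,0,1],[0,0,0,0,1],[0,0,0,0,1],[0,0,0,0,1],[0,0,0,0,1]]])

```text
time_s: 8.15
position: [0.5979, 0.129, 0.207]
tcp_rot: [[-0.309, 0.951, 0.001], [0.951, 0.309, -0.0], [-0.001, 0.001, -1.0]]
force: [-9.0, 0.1, 20.9]
opening: 0.004
```

Emit:
send_rows(plan=[[[0,0,0.1,0,1],[0,0,0.1,0,1],[0,0,0.15,0,1],[0,0,0.2,0,1],[0,0,0.2,0,1],[0,0,0.2,0,1],[0,0,0.2,0,1],[0,0,0.2,0,1],[0,0,0.2,0,1],[0,0,0.2,0,1],[0,0,0.2,0,1],[0,0,0.3,0,1],[0,0,0.5,0,1],[0,0,0.5,0,1],[0,0,0.5,0,1],[0,0,0.3,0,1],[0,0,0,0,1],[0,0,0,0,1]]])

```text
time_s: 9.95
position: [0.598, 0.1288, 0.3248]
tcp_rot: [[-0.309, 0.951, -0.0], [0.951, 0.309, -0.0], [-0.0, -0.0, -1.0]]
force: [-0.4, 0.6, -0.1]
opening: 0.005
```

```bash
python3 - <<'E'
from rig import bot, imaging, mark_of
import cv2, numpy as np
s=bot.read_state(); print(s["time_s"],s["position"],s["force"])
for c in ["scene","top"]:
    d=imaging.capture(c); im=d["img"]
    for n in ["knob_top","foot_face","ball_center","dish_floor","dish_grip","anvil"]:
        print(c,n,[(round(r["conf"],2),[round(float(v),3) for v in r["at"]]) for r in mark_of(c,n)][:4])
    im=cv2.resize(im[140:290,240:440] if c=="scene" else im[110:260,160:360],None,fx=4,fy=4)
    cv2.imwrite(f"pics/{c}4.png",im)
E
```

```text
9.95 [0.59800982 0.12879239 0.32476479] [-0.43616444  0.58492044 -0.09204005]
scene knob_top [(0.76, [0.595, 0.129, 0.247])]
scene foot_face [(0.48, [0.603, 0.13, 0.106])]
scene ball_center [(0.41, [0.602, 0.13, 0.047])]
scene dish_floor [(0.92, [0.461, -0.176, 0.003]), (0.8, [0.596, 0.129, 0.035]), (0.59, [0.33, 0.095, 0.01])]
scene dish_grip [(0.83, [0.287, 0.214, 0.031]), (0.69, [0.558, -0.097, 0.032]), (0.56, [0.636, 0.009, 0.061])]
scene anvil [(0.84, [0.598, 0.131, 0.032])]
top knob_top []
top foot_face [(0.63, [0.348, 0.304, -0.004])]
top ball_center [(0.43, [0.54, 0.412, -0.001])]
top dish_floor [(0.96, [0.329, 0.491, 0.009]), (0.77, [0.462, -0.179, 0.005]), (0.74, [0.326, 0.099, 0.001])]
top dish_grip [(0.84, [0.424, 0.413, 0.028]), (0.67, [0.562, -0.101, 0.031]), (0.55, [0.637, 0.009, 0.058]), (0.23, [0.542, 0.415, -0.002])]
top anvil []
```

View pics/scene4.png

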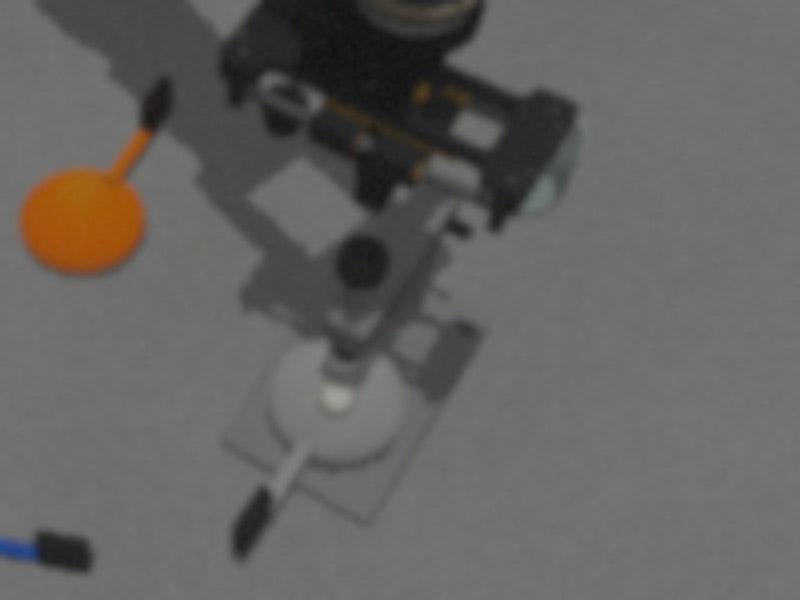

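View pics/top4.png

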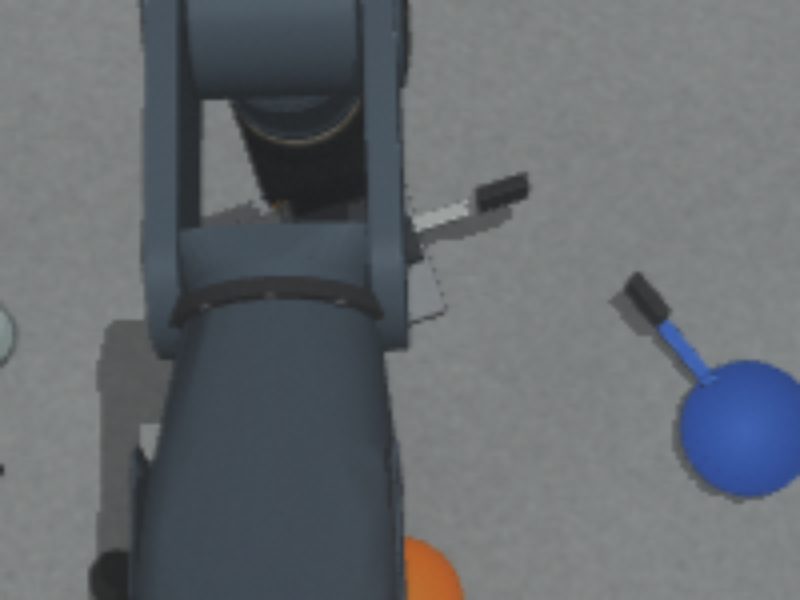

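Gauge is up: knob at (362,262) in the crop, back at 0.247 m. The ball is still in the dish. Next I go above the grip plate with the jaws open.

Emit:
send_rows(plan=[[[0.2,-0.6,0,0,-1],[0.2,-0.6,0,0,-1],[0.2,-0.6,0,0,-1],[0.2,-0.6,0,0,-1],[0.2,-0.6,0,0,-1],[0.2,-0.6,0,0,-1],[0.03,-0.18,-0.5,0,-1],[0,0,-0.9,0,-1],[0,0,-0.9,0,-1],[0,0,-0.9,0,-1],[0,0,-0.9,0,-1],[0,0,-0.9,0,-1],[0,0,-0.9,0,-1],[0,0,-0.3,0,-1],[0,0,0,0,-1],[0,0,0,0,-1]]])

```text
time_s: 12.25
position: [0.6361, 0.0149, 0.14]
tcp_rot: [[-0.309, 0.951, 0.002], [0.951, 0.309, -0.0], [-0.001, 0.002, -1.0]]
force: [0.7, -0.2, -0.2]
opening: 1.0
```

```bash
python3 - <<'E'
from rig import bot, imaging, mark_of
import cv2, numpy as np
s=bot.read_state(); print(s["time_s"],s["position"],s["tcp_rot"].round(3),s["opening"])
for c in ["wrist","scene"]:
    d=imaging.capture(c); im=d["img"]
    for n in ["dish_grip"]:
        print(c,n,[(round(r["conf"],2),[round(float(v),3) for v in r["at"]]) for r in mark_of(c,n)][:4])
    if c=="scene": im=cv2.resize(im[170:320,220:420],None,fx=4,fy=4)
    cv2.imwrite(f"pics/{c}5.png",im)
E
```

```text
12.25 [0.63606048 0.01494001 0.13998864] [[-0.309  0.951  0.002]
 [ 0.951  0.309 -0.   ]
 [-0.001  0.002 -1.   ]] 0.999949810196352
wrist dish_grip [(0.67, [0.634, 0.013, 0.058])]
scene dish_grip [(0.7, [0.636, 0.009, 0.061]), (0.7, [0.426, 0.405, 0.032])]
```

View pics/wrist5.png

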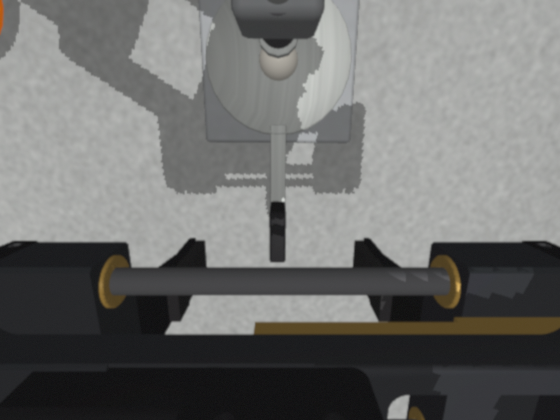

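View pics/scene5.png

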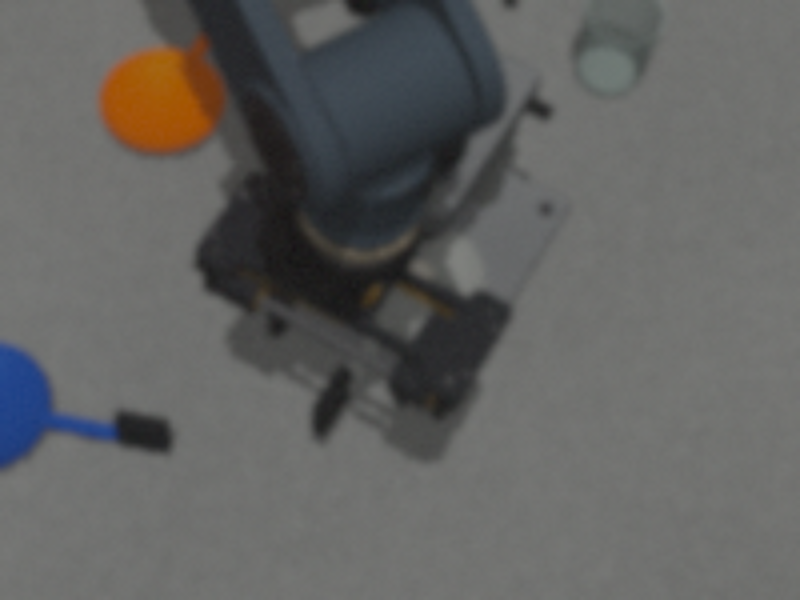

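Grip plate is centred between the jaws (278,232 against finger mid-line 280) and parallel to them. I'll descend and close.

Emit:
send_rows(plan=[[[-0.03,0,-0.4,0,-1],[0,0,-0.5,0,-1],[0,0,-0.5,0,-1],[0,0,-0.5,0,-1],[0,0,-0.4,0,-1],[0,0,-0.3,0,-1],[0,0,-0.15,0,-1],[0,0,0,0,-1],[0,0,0,0,-1]]])

```text
time_s: 13.35
position: [0.6346, 0.0154, 0.0568]
tcp_rot: [[-0.309, 0.951, 0.001], [0.951, 0.309, -0.0], [-0.0, 0.001, -1.0]]
force: [-0.2, -0.3, 0.3]
opening: 0.998
```

Emit:
send_rows(plan=[[[0,0,0,0,-0.4],[0,0,0,0,0],[0,0,0,0,0.3],[0,0,0,0,0.5],[0,0,0,0,0.6],[0,0,0,0,0.65],[0,0,0,0,0.7],[0,0,0,0,0.75],[0,0,0,0,0.8],[0,0,0,0,0.9],[0,0,0,0,1],[0,0,0,0,1],[0,0,0,0,1],[0,0,0,0,1]]])

```text
time_s: 14.75
position: [0.6342, 0.0155, 0.0565]
tcp_rot: [[-0.309, 0.951, 0.0], [0.951, 0.309, 0.0], [0.0, 0.0, -1.0]]
force: [0.6, -0.0, -1.4]
opening: 0.132
```

```bash
python3 - <<'E'
from rig import bot, imaging, mark_of
import cv2, numpy as np
s=bot.read_state(); print(s["time_s"],s["position"],s["tcp_rot"].round(3),s["opening"],s["force"],s["moment"])
d=imaging.capture("wrist"); cv2.imwrite("pics/wrist6.png",d["img"])
E
```

```text
14.75 [0.6342105  0.01552643 0.05652575] [[-0.309  0.951  0.   ]
 [ 0.951  0.309  0.   ]
 [ 0.     0.    -1.   ]] 0.13181171739400538 [ 0.61185447 -0.03577209 -1.43981518] [-0.06001774  0.00317975 -0.02648642]
```

View pics/wrist6.png

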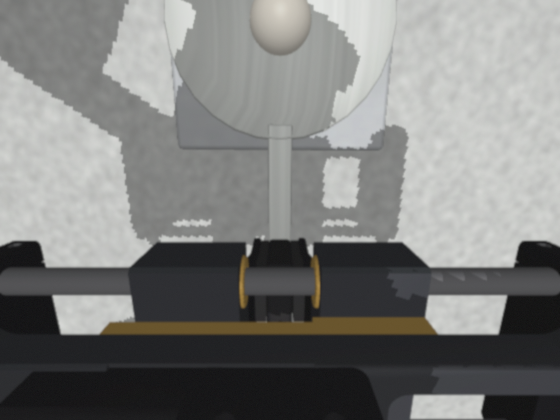

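Gripped (opening 11.5 mm, plate 12 mm; ball still centred at (281,18)). I'll lift gently by 15 mm and check for sag.

Emit:
send_rows(plan=[[[0,0,0.03,0,1],[0,0,0.05,0,1],[0,0,0.07,0,1],[0,0,0.08,0,1],[0,0,0.08,0,1],[0,0,0.07,0,1],[0,0,0.06,0,1],[0,0,0.04,0,1],[0,0,0.02,0,1],[0,0,0,0,1],[0,0,0,0,1],[0,0,0,0,1]]])

```text
time_s: 16.0
position: [0.6341, 0.0155, 0.0714]
tcp_rot: [[-0.309, 0.951, -0.0], [0.951, 0.309, 0.0], [0.0, -0.0, -1.0]]
force: [0.1, -0.1, -1.6]
opening: 0.137
```

```bash
python3 - <<'E'
from rig import bot, imaging, mark_of
import cv2, numpy as np
s=bot.read_state(); print(s["time_s"],s["position"],s["tcp_rot"].round(3),s["opening"],s["force"],s["moment"])
for c in ["wrist","scene"]:
    d=imaging.capture(c); im=d["img"]
    for n in ["dish_floor","ball_center","dish_grip"]:
        print(c,n,[(round(r["conf"],2),[round(float(v),3) for v in r["at"]]) for r in mark_of(c,n)][:4])
    if c=="scene": im=cv2.resize(im[170:320,220:420],None,fx=4,fy=4)
    cv2.imwrite(f"pics/{c}7.png",im)
E
```

```text
16.0 [0.63409003 0.01550756 0.07142613] [[-0.309  0.951 -0.   ]
 [ 0.951  0.309  0.   ]
 [ 0.    -0.    -1.   ]] 0.136643766861005 [ 0.0724488  -0.10599216 -1.61827565] [-0.22022373 -0.02878753 -0.01381897]
wrist dish_floor []
wrist ball_center [(0.6, [0.599, 0.127, 0.068])]
wrist dish_grip [(0.55, [0.632, 0.013, 0.074])]
scene dish_floor [(0.91, [0.33, 0.488, 0.003]), (0.8, [0.597, 0.132, 0.053]), (0.69, [0.461, -0.176, 0.004]), (0.56, [0.328, 0.096, 0.01])]
scene ball_center [(0.49, [0.627, -0.318, 0.002]), (0.38, [0.6, 0.127, 0.064])]
scene dish_grip [(0.9, [0.556, -0.098, 0.027]), (0.77, [0.638, 0.009, 0.077]), (0.73, [0.426, 0.408, 0.032])]
```

View pics/wrist7.png

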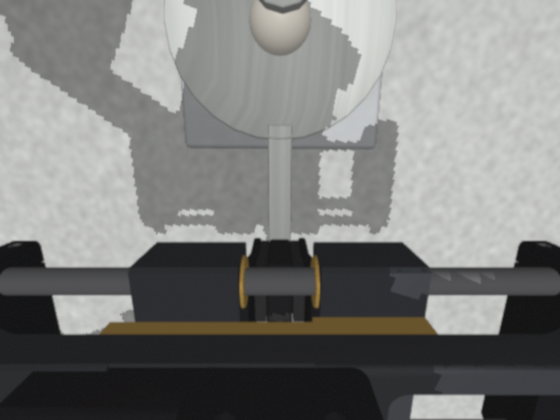

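View pics/scene7.png

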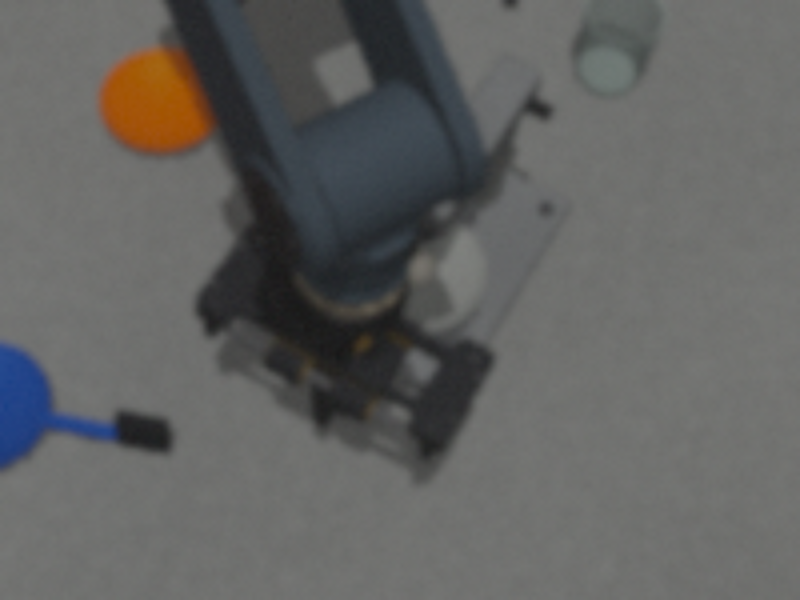

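No sag: the dish looks the same in the wrist view (rim edges 165/395, bar root 125), and the ball is centred. I'll draw it out along the dish's -y.

Emit:
send_rows(plan=[[[0.015,-0.05,0,0,1],[0.03,-0.1,0,0,1],[0.045,-0.14,0,0,1],[0.06,-0.19,0,0,1],[0.08,-0.25,0,0,1],[0.08,-0.25,0,0,1],[0.08,-0.25,0,0,1],[0.08,-0.25,0,0,1],[0.08,-0.25,0,0,1],[0.08,-0.25,0,0,1],[0.08,-0.25,0,0,1],[0.08,-0.25,0,0,1],[0.08,-0.25,0,0,1],[0.08,-0.25,0,0,1],[0.08,-0.25,0,0,1],[0.06,-0.19,0,0,1],[0.045,-0.14,0,0,1],[0.03,-0.1,0,0,1],[0.015,-0.05,0,0,1],[0,0,0,0,1]]])

```text
time_s: 18.4
position: [0.6696, -0.0959, 0.0715]
tcp_rot: [[-0.309, 0.951, -0.0], [0.951, 0.309, 0.0], [0.0, -0.0, -1.0]]
force: [-0.1, -0.8, -2.0]
opening: 0.137
```

```bash
python3 - <<'E'
from rig import bot, imaging, mark_of
import cv2, numpy as np
s=bot.read_state(); print(s["time_s"],s["position"],s["tcp_rot"].round(3),s["opening"],s["force"],s["moment"])
for c in ["wrist","scene","top"]:
    d=imaging.capture(c); im=d["img"]
    for n in ["dish_floor","ball_center","dish_grip","knob_top"]:
        print(c,n,[(round(r["conf"],2),[round(float(v),3) for v in r["at"]]) for r in mark_of(c,n)][:4])
    if c=="scene": im=cv2.resize(im[170:320,220:420],None,fx=4,fy=4)
    cv2.imwrite(f"pics/{c}8.png",im)
E
```

```text
18.4 [ 0.66957016 -0.09586851  0.07152452] [[-0.309  0.951 -0.   ]
 [ 0.951  0.309  0.   ]
 [ 0.    -0.    -1.   ]] 0.13722186483556575 [-0.08629003 -0.84377518 -1.98717709] [-0.22052518 -0.04852924 -0.01953075]
wrist dish_floor []
wrist ball_center [(0.66, [0.633, 0.018, 0.065])]
wrist dish_grip [(0.94, [0.67, -0.099, 0.077]), (0.65, [0.556, -0.102, 0.032])]
wrist knob_top []
scene dish_floor [(0.77, [0.33, 0.491, 0.006]), (0.64, [0.46, -0.176, 0.006]), (0.59, [0.632, 0.02, 0.052]), (0.53, [0.33, 0.096, 0.007])]
scene ball_center [(0.53, [0.635, 0.018, 0.065]), (0.42, [0.675, -0.101, 0.075])]
scene dish_grip [(0.81, [0.423, 0.408, 0.033]), (0.75, [0.672, -0.102, 0.074]), (0.58, [0.287, 0.214, 0.028])]
scene knob_top [(0.59, [0.599, 0.131, 0.249])]
top dish_floor [(0.95, [0.329, 0.097, 0.001]), (0.79, [0.328, 0.492, 0.012]), (0.61, [0.46, -0.179, 0.006]), (0.59, [0.631, 0.018, 0.049])]
top ball_center []
top dish_grip [(0.79, [0.426, 0.411, 0.028])]
top knob_top []
```

View pics/wrist8.png

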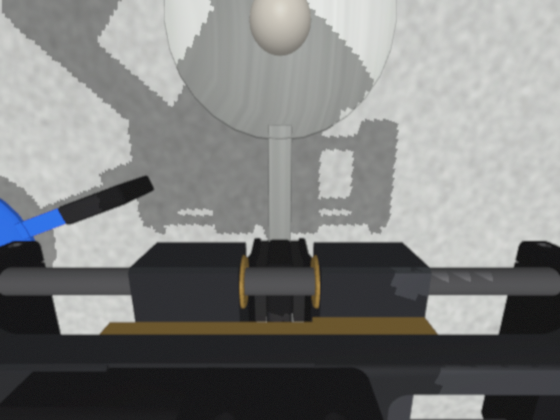

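View pics/scene8.png

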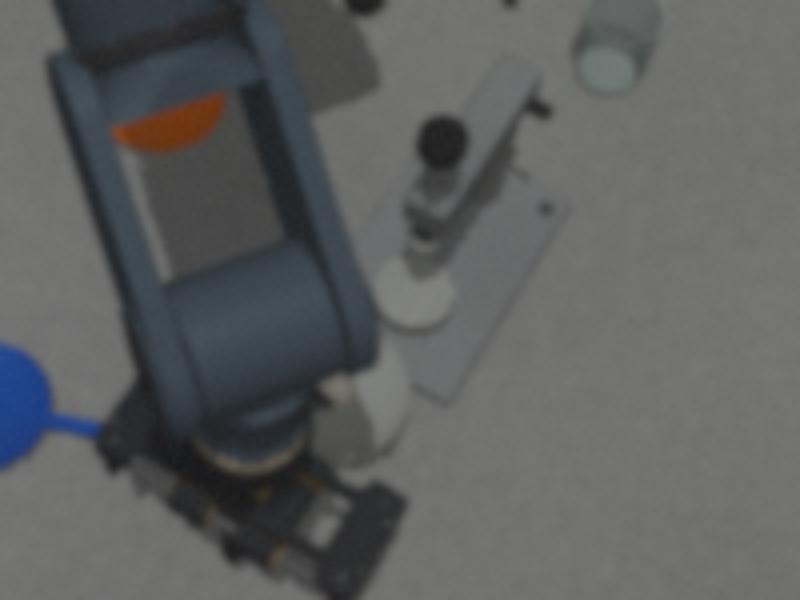

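The dish is out from under the foot, with the ball centred. I'll raise it and move it farther away.

Emit:
send_rows(plan=[[[0.01,-0.03,0.05,0,1],[0.02,-0.06,0.1,0,1],[0.03,-0.1,0.15,0,1],[0.04,-0.12,0.2,0,1],[0.04,-0.12,0.25,0,1],[0.04,-0.12,0.25,0,1],[0.04,-0.12,0.25,0,1],[0.04,-0.12,0.25,0,1],[0.04,-0.12,0.25,0,1],[0.04,-0.12,0.25,0,1],[0.04,-0.12,0.25,0,1],[0.04,-0.12,0.25,0,1],[0.04,-0.12,0.25,0,1],[0.04,-0.12,0.25,0,1],[0.04,-0.12,0.25,0,1],[0.04,-0.12,0.2,0,1],[0.03,-0.1,0.15,0,1],[0.02,-0.06,0.1,0,1],[0.01,-0.03,0.05,0,1],[0,0,0,0,1]]])

```text
time_s: 21.15
position: [0.6888, -0.1541, 0.1841]
tcp_rot: [[-0.309, 0.951, -0.0], [0.951, 0.309, 0.0], [0.0, -0.0, -1.0]]
force: [-0.1, 0.1, -1.6]
opening: 0.135
```

```bash
python3 - <<'E'
from rig import bot, imaging, mark_of
import cv2, numpy as np
s=bot.read_state(); print(s["time_s"],s["position"],s["joint_positions"].round(1),s["opening"],s["force"],s["moment"])
for c in ["wrist"]:
    d=imaging.capture(c); im=d["img"]
    for n in ["dish_floor","ball_center","dish_grip","knob_top"]:
        print(c,n,[(round(r["conf"],2),[round(float(v),3) for v in r["at"]]) for r in mark_of(c,n)][:4])
    cv2.imwrite(f"pics/{c}9.png",im)
E
```

```text
21.15 [ 0.6887577  -0.15407921  0.18408293] [-21.7  39.9  72.2   0.   67.9 -39.6] 0.13453677888931392 [-0.05506397  0.14414641 -1.57222302] [-0.2369952  -0.00865181 -0.04680206]
wrist dish_floor [(0.76, [0.46, -0.181, 0.003])]
wrist ball_center [(0.86, [0.655, -0.041, 0.18])]
wrist dish_grip [(0.89, [0.688, -0.158, 0.188]), (0.57, [0.558, -0.102, 0.034])]
wrist knob_top []
```

View pics/wrist9.png

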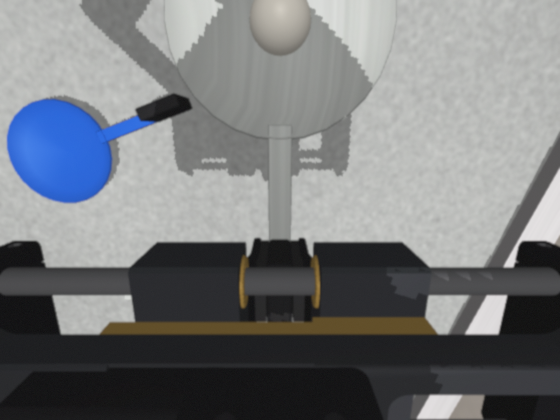

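All steady, ball centred. Now the quarter turn, counter-clockwise and away from the gauge, gently.

Emit:
send_rows(plan=[[[0,0,0,0.1,1],[0,0,0,0.2,1],[0,0,0,0.3,1],[0,0,0,0.4,1],[0,0,0,0.5,1],[0,0,0,0.5,1],[0,0,0,0.5,1],[0,0,0,0.5,1],[0,0,0,0.5,1],[0,0,0,0.5,1],[0,0,0,0.5,1],[0,0,0,0.5,1],[0,0,0,0.5,1],[0,0,0,0.5,1],[0,0,0,0.4,1],[0,0,0,0.3,1],[0,0,0,0.2,1],[0,0,0,0.1,1],[0,0,0,0,1]]])

```text
time_s: 23.3
position: [0.6888, -0.154, 0.1841]
tcp_rot: [[-0.849, 0.528, 0.0], [0.528, 0.849, 0.0], [-0.0, 0.0, -1.0]]
force: [0.4, -0.9, -2.3]
opening: 0.135
```

```bash
python3 - <<'E'
from rig import bot, imaging, mark_of
import cv2, numpy as np
s=bot.read_state(); print(s["time_s"],s["position"],s["joint_positions"].round(1),s["tcp_rot"].round(3),s["moment"])
d=imaging.capture("wrist"); cv2.imwrite("pics/wrist10.png",d["img"])
E
```

```text
23.3 [ 0.68879022 -0.15402533  0.18406599] [-21.7  39.9  72.2   0.   67.9 -79.8] [[-0.849  0.528  0.   ]
 [ 0.528  0.849  0.   ]
 [-0.     0.    -1.   ]] [-0.11880627 -0.1745112   0.00973527]
```

View pics/wrist10.png

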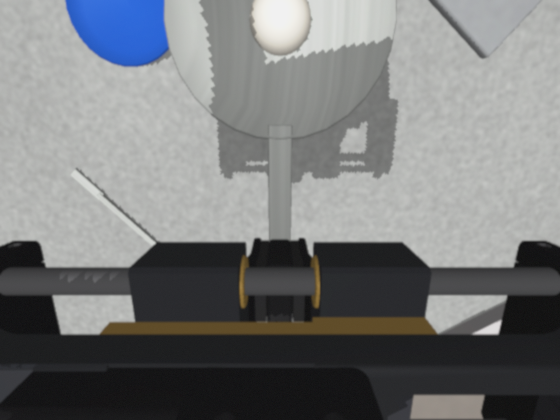

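Emit:
send_rows(plan=[[[0,0,0,0.1,1],[0,0,0,0.2,1],[0,0,0,0.3,1],[0,0,0,0.4,1],[0,0,0,0.55,1],[0,0,0,0.55,1],[0,0,0,0.55,1],[0,0,0,0.55,1],[0,0,0,0.55,1],[0,0,0,0.55,1],[0,0,0,0.55,1],[0,0,0,0.55,1],[0,0,0,0.55,1],[0,0,0,0.55,1],[0,0,0,0.55,1],[0,0,0,0.55,1],[0,0,0,0.4,1],[0,0,0,0.3,1],[0,0,0,0.2,1],[0,0,0,0.1,1]]])

```text
time_s: 25.35
position: [0.6888, -0.1539, 0.184]
tcp_rot: [[-0.954, -0.3, -0.0], [-0.3, 0.954, 0.0], [-0.0, 0.0, -1.0]]
force: [0.3, 0.1, -2.7]
opening: 0.137
```

Emit:
send_rows(plan=[[[0,0,0,0.05,1],[0,0,0,0,1],[0,0,0,0,1],[0,0,0,0,1],[0,0,0,0,1],[0,0,0,0,1],[0,0,0,0,1],[0,0,0,0,1],[0,0,0,0,1],[0,0,0,0,1],[0,0,0,0,1],[0,0,0,0,1],[0,0,0,0,1],[0,0,0,0,1],[0,0,0,0,1]]])

```text
time_s: 26.85
position: [0.6887, -0.154, 0.184]
tcp_rot: [[-0.953, -0.303, -0.0], [-0.303, 0.953, -0.0], [0.0, -0.0, -1.0]]
force: [0.1, 0.1, -2.0]
opening: 0.134
```

```bash
python3 - <<'E'
from rig import bot, imaging, mark_of
import cv2, numpy as np
s=bot.read_state(); R=s["tcp_rot"]; print(s["time_s"],s["position"],np.degrees(np.arctan2(R[1,1],R[0,1])),R[:,2],s["opening"],s["force"],s["moment"],abs(s["qvel"]).max())
for c in ["wrist","scene","top"]:
    d=imaging.capture(c); im=d["img"]
    for n in ["dish_floor","ball_center","dish_grip","knob_top","beaker","reagent","stopper","spatula"]:
        print(c,n,[(round(r["conf"],2),[round(float(v),3) for v in r["at"]]) for r in mark_of(c,n)][:4])
    cv2.imwrite(f"pics/{c}11.png",im)
E
```

```text
26.85 [ 0.68874945 -0.15401603  0.18403465] 107.65962161263734 [-5.65214392e-05 -2.30057887e-05 -9.99999998e-01] 0.13418836694768863 [ 0.08675008  0.09237776 -1.99754752] [ 0.10256505 -0.22422326  0.00128654] 0.12710591656259312
wrist dish_floor []
wrist ball_center [(0.97, [0.577, -0.19, 0.175])]
wrist dish_grip [(0.97, [0.554, -0.106, 0.03]), (0.66, [0.69, -0.149, 0.189])]
wrist knob_top [(0.28, [0.624, -0.318, 0.001])]
wrist beaker []
wrist reagent []
wrist stopper []
wrist spatula [(0.67, [0.627, -0.315, 0.001])]
scene dish_floor [(0.97, [0.574, -0.188, 0.162]), (0.72, [0.33, 0.49, 0.002]), (0.68, [0.461, -0.176, 0.003]), (0.57, [0.328, 0.095, 0.007])]
scene ball_center [(0.61, [0.58, -0.19, 0.175])]
scene dish_grip [(0.62, [0.427, 0.413, 0.031]), (0.58, [0.287, 0.215, 0.032])]
scene knob_top [(0.71, [0.596, 0.131, 0.248])]
scene beaker [(0.91, [0.537, 0.415, -0.002])]
scene reagent []
scene stopper [(0.56, [0.349, 0.306, 0.0])]
scene spatula [(0.62, [0.626, -0.317, 0.0])]
top dish_floor [(0.96, [0.326, 0.488, 0.011]), (0.67, [0.328, 0.097, 0.002])]
top ball_center []
top dish_grip [(0.7, [0.426, 0.412, 0.028]), (0.69, [0.629, -0.316, -0.001])]
top knob_top [(0.55, [0.599, 0.13, 0.246]), (0.39, [0.572, -0.189, 0.161])]
top beaker [(0.66, [0.544, 0.413, 0.0])]
top reagent [(0.67, [0.439, -0.401, -0.001])]
top stopper [(0.69, [0.348, 0.304, -0.001]), (0.39, [0.574, -0.191, 0.162])]
top spatula [(0.65, [0.539, 0.413, 0.0]), (0.55, [0.63, -0.316, -0.004])]
```

View pics/wrist11.png

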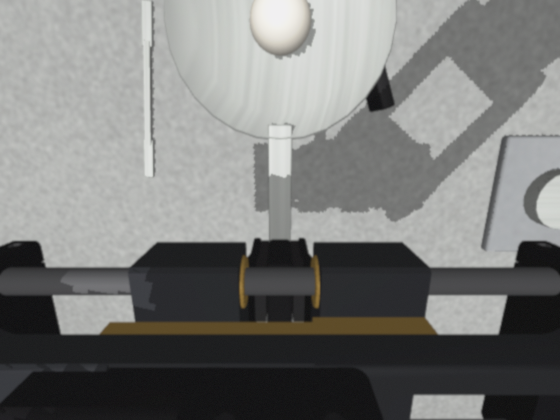

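View pics/scene11.png

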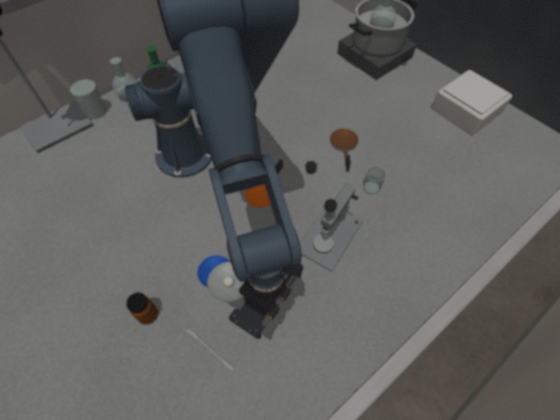

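The dish is held level at about 0.16 m, turned 89.7°, with the ball centred at (281,20) in the wrist view. The bystanders haven't moved and the knob is up, so I'm handing in.

```bash
python3 - <<'E'
from rig import bot
print(bot.hand_in())
E
```

```text
the job is handed in; nothing more can be done
None
```

I finished every step of the task and handed the job in at about 27 s of the 67 s allowed. No verdict was reported.

**Press:** I pushed the knob down about 55 mm onto the ball with closed fingers and held it for more than a second. I then let it rise, and the cameras put the knob back at about 0.247 m. The gauge reading itself can't be read directly, so I judged contact from the push depth and the pictures. The push force was about 21 N, against the roughly 9 N I expected from the springs, with about 8–9 N sideways. That may be friction in the slide, and it stayed well under the 40 N limit.

**Dish:** I took it by the grip plate, lifted it 15 mm, drew it out along its -y, raised it and turned it counter-clockwise.

**Last checks before handing in:**

| Check | Measured | Needed |
|---|---|---|
| Turn from start (from the tool's yaw) | 89.7° | 90° within 11° |
| Dish floor height | about 0.16 m | over 0.115 m |
| Distance from the anvil | about 0.32 m | over 0.1 m |
| Tool tilt | vertical, no sag of the dish seen in the wrist view | dish level within 0.1 rad |
| Ball | at the dish's centre in the wrist view | within 12 mm |
| Knob height | 0.246–0.248 m | fully up, 0.245 m |
| Bystanders | all four within a few mm of their starts | within 30 mm |

The networks missed some things in single pictures and gave a few false hits, such as calling the stopper the dish. For each thing that mattered, at least one camera agreed with what the pictures showed.

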